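# Load the overlocker's thread stand in order

### The job

The overlocker has to be threaded next: take the four thread spools from the wooden storage rack and put them on the steel thread stand, one on each pin, in the same left-to-right order as they stand on the rack now. Each must stand upright, fully down over its pin on the grey disc, and be let go. Keep the spools upright as you carry them, and leave the scissors and the bead jar where they are.

Things in the scene. Friction and masses are not known exactly. Their poses are not given: they have to be found in the camera images.
- tall_cone: Spool of undyed thread, the tallest: a slim cone 115 mm high, 60 mm across at the foot and 38 mm at the top (42 mm across at 20 mm below the top). Rigid, closed on top, hollow from below (bore 34 to 44 mm wide at the foot, 49 mm deep). Origin: centre of the underside, z up. At the start upright in a row of four, about 74 mm apart, loose over 26 mm dowels of the wooden rack, foot 20 mm above the table; which stands where changes.
- short_cone: Spool of undyed thread, a short cone 80 mm high, 54 mm across at the foot and 34 mm at the top (39 mm across at 20 mm below the top). Rigid, closed on top, hollow from below (bore 34 to 44 mm wide at the foot, 49 mm deep). Origin: centre of the underside, z up. At the start upright in a row of four, about 74 mm apart, loose over 26 mm dowels of the wooden rack, foot 20 mm above the table; which stands where changes.
- long_tube: Spool of undyed thread, a straight tube 100 mm high and 46 mm across all the way. Rigid, closed on top, hollow from below (bore 34 to 44 mm wide at the foot, 49 mm deep). Origin: centre of the underside, z up. At the start upright in a row of four, about 74 mm apart, loose over 26 mm dowels of the wooden rack, foot 20 mm above the table; which stands where changes.
- squat_tube: Spool of undyed thread, a squat straight tube, the lowest and widest on top: 62 mm high and 58 mm across all the way. Rigid, closed on top, hollow from below (bore 34 to 44 mm wide at the foot, 49 mm deep). Origin: centre of the underside, z up. At the start upright in a row of four, about 74 mm apart, loose over 26 mm dowels of the wooden rack, foot 20 mm above the table; which stands where changes.
- pin_1: One of four identical steel pins, 74 mm apart in a row on the dark thread stand, beyond the rack. 8 mm thick, 45 mm high over a grey disc 50 mm across. Origin: on its axis at the disc's top, 14 mm above the table; z up, y along the row. Numbers do not tell its place. The row is parallel to the rack's, 160 mm away, but shifted along it: pins do not face spools. Folded mast at the far edge, under 26 mm high.
- pin_2: One of four identical steel pins, 74 mm apart in a row on the dark thread stand, beyond the rack. 8 mm thick, 45 mm high over a grey disc 50 mm across. Origin: on its axis at the disc's top, 14 mm above the table; z up, y along the row. Numbers do not tell its place. The row is parallel to the rack's, 160 mm away, but shifted along it: pins do not face spools. Folded mast at the far edge, under 26 mm high.
- pin_3: One of four identical steel pins, 74 mm apart in a row on the dark thread stand, beyond the rack. 8 mm thick, 45 mm high over a grey disc 50 mm across. Origin: on its axis at the disc's top, 14 mm above the table; z up, y along the row. Numbers do not tell its place. The row is parallel to the rack's, 160 mm away, but shifted along it: pins do not face spools. Folded mast at the far edge, under 26 mm high.
- pin_4: One of four identical steel pins, 74 mm apart in a row on the dark thread stand, beyond the rack. 8 mm thick, 45 mm high over a grey disc 50 mm across. Origin: on its axis at the disc's top, 14 mm above the table; z up, y along the row. Numbers do not tell its place. The row is parallel to the rack's, 160 mm away, but shifted along it: pins do not face spools. Folded mast at the far edge, under 26 mm high.
- scissors: Small scissors, 120 mm long, 60 mm wide over the finger loops and 9 mm high, lying between the rack and the stand. Origin: near the middle of their length, on the table. To be left alone.
- bead_jar: Closed clear jar of brass beads with a white lid, 44 mm across and 58 mm high, standing beside the left end of the thread stand (left as seen from the robot). Origin: centre of its underside. To be left alone.
Things that resemble listed ones, but are neither listed nor needed, are in the scene too. Leave any orange look-alike of the long_tube alone.

How it is judged:
At the end, for the whole second after the job is handed in: The four spools stand on the stand's pins in the same order from left to right as they stood on the rack at the start: each within 15 mm of its pin's axis, foot within 4 mm of the disc's top, upright within 0.1 rad, at rest and released (horizontal distance between tall_cone and pin_1 below 0.015 m and z of tall_cone in the frame of pin_1 between -0.004 and 0.004 m and angle between each of tall_cone, short_cone, long_tube, squat_tube's own z axis and vertical below 0.1 rad and linear speed of each of tall_cone, short_cone, long_tube, squat_tube below 0.02 m/s and angular speed of each of tall_cone, short_cone, long_tube, squat_tube below 0.2 rad/s and contact force between the fingers and tall_cone below 0.1 N and horizontal distance between short_cone and pin_2 below 0.015 m and z of short_cone in the frame of pin_2 between -0.004 and 0.004 m and contact force between the fingers and short_cone below 0.1 N and horizontal distance between long_tube and pin_3 below 0.015 m and z of long_tube in the frame of pin_3 between -0.004 and 0.004 m and contact force between the fingers and long_tube below 0.1 N and horizontal distance between squat_tube and pin_4 below 0.015 m and z of squat_tube in the frame of pin_4 between -0.004 and 0.004 m and contact force between the fingers and squat_tube below 0.1 N); the robot touches nothing.
It fails at once if a spool is tipped over (more than 0.7 rad from upright) (angle between any of tall_cone, short_cone, long_tube, squat_tube's own z axis and vertical above 0.7 rad).
It fails at once if the scissors or the bead jar are moved more than 25 mm (distance of any of scissors, bead_jar from where it was at the start of the episode above 0.025 m).
It also fails if it takes over 93 s, if anything falls off the work surface, if the arm or the gripper's body presses on something with over 40 N, if the wrist force passes 120 N, or if a joint passes its speed limit or range.

### The arm

A 6-joint arm with a two-finger parallel gripper is mounted at the origin on the work surface. World frame = base frame: x ahead of the robot, y to its left, z up, the work surface at z = 0. Lengths are in m, angles in rad, forces in N, time in s.
With the tool pointing down it reaches from about 0.3 to 0.775 m from the base axis. Payload 14.6 kg.
Tool frame: the origin (TCP) lies midway between the tips of the shut fingers; the grasp point (between the pads) lies 19 mm behind it (ctrl.hold_point_z is the distance from the TCP to the grasp point, in m); z points along the fingers, x is the direction in which the jaws open and shut, and the axes are right-handed (so a half turn about z gives the same grasp; the last joint's range is limited). The gripper opens to 94 mm and grips with 3 to 60 N. Pads are 16 mm wide; open, the fingers measure 119 mm over their backs; the gripper's body (75 mm by 177 mm) begins 78 mm behind the grasp point.
Start: joints at [-1.232, 0.3, 1.521, -0, 1.321, -0.067], TCP at [0.217, -0.505, 0.205] pointing down, gripper open.
Joint ranges: [-3.03, 3.03], [-0.79, 2.21], [0.23, 2.52], [-1.04, 4.18], [0, 3.07], [-2.55, 2.55]. Speed limits (rad/s): [2.22, 2.22, 2.57, 3.14, 3.14, 3.14].

### API

Orientations are given as [roll, pitch, yaw] about the fixed x, y, z axes, in that order (R = Rz(yaw) Ry(pitch) Rx(roll)).
In Python, from station import ctrl, viewer, ticket, nets gives the robot as it stands.
- The arm moves only by the tool carry_out, never from a script. Its argument "commands" is one flat list of numbers, 7 for each row, row after row: the closure, from -1 (fully open) to 1 (shut), so that 0 is half open, then the shift along the world's x, y, z in cm, then the turn, a rotation vector about the world's x, y, z in rad. In form: [gripper, tx, ty, tz, ax, ay, az, gripper, tx, ty, tz, ax, ay, az, ...]. A call has 1 to 12 rows; each row is the pose to reach, as a shift and turn from the pose measured when the call began; what a row does not reach only later rows make up. A row lasts 1/12 s, in which the tool goes at most 41.7 mm and 7.16 degrees, less where a joint would pass 70% of its speed; a pose out of reach is approached as far as the arm can. A call with a gripper value outside its range is refused whole. The fingers move at their own pace and stop on an object; "force" is the grip in N (left out, the last holds). Time passes only in rows, so rows that repeat a pose let the fingers close. It gives the time, the measured TCP pose, the force and the opening at its end, in the units of the state.
- ctrl.get_obs(): the state, without advancing time (a new reading comes with each control period).
- viewer.camera(name): name is "side" or "top"; returns (picture, depth): 400x640x3 uint8, blue, green, red; 400x640 float32, m along the optical axis (not along the pixel's ray), 0 where there is no reading.
- viewer.camera_info(name): a dict with "fx", "fy", "cx", "cy" (pixels), "R" (3x3) and "t" (3): a world point X has camera coordinates R X + t. Camera axes: x right, y down, z forward; pixel columns grow to the right and rows downward; lengths in m; the calibration is good to about 2 mm. A picture is of the moment at which its call begins. camera_info takes no time and is no camera call.
- ticket.hand_in(): hands the job in, once; it reports no verdict.
Trained networks look in the newest picture that a camera, given by its name, has taken for a name from the list of things; names that differ only in an ending like _2 or _b are one class to them, and where a whole thing is asked for, a point or a joint stands for the part that bears it (a point fixed in the world has none). Each returns a list of dicts, best first, with "confidence" (0 to 1); they miss things now and then, are a little off and sometimes report something else, mostly with a low value. They report only what shows in the picture. A call takes as long as a camera call. They do not tell look-alikes from the thing itself.
- nets.silhouettes(camera, thing): "region" (400x640 bool, what is visible of it) and "extent" ([left, top, right, bottom] in pixels, round what is visible of it).
The state is a dict: "time_s": time; "qpos": joint angles; "joint_vel": joint speeds; "tau": joint torques, N m; "ee_pos": TCP position; "eef_rot": TCP orientation; "force": force on the tool from outside, world axes, zero at the start; "moment": the same for the moment, N m; "grip_width": finger opening in m.
Only numpy, scipy, OpenCV 4.12 (cv2) and the standard library are available. Lean on these libraries where they do the work, as an engineer would, in place of code of your own. Each camera call takes 0.05 s, during which the arm holds its last target. There are 200 camera calls.

## Working session

There is one attempt and no reset: what is moved stays moved. The work goes in short steps, Python scripts to look and compute and a tool call to move; the robot and the scene stay as the last step left them, time stands still between calls to the robot, and variables do not carry over. Pictures are saved under pics/ and viewed, about 12 in all and at most 16, crops included, and the job is handed in when it is done.

Besides the shell and the picture viewer there is one more tool, called as name(argument=value, ...) on one line, values as JSON. carry_out: Moves the arm, as the interface text tells. Its arguments: {"type":"object","properties":{"commands":{"type":"array","items":{"type":"number"}},"force":{"type":"number"}},"required":["commands"]}

```bash
mkdir -p pics
cat > h.py <<'E'
from station import ctrl, viewer, ticket, nets
import numpy as np, cv2
def cloud(name):
    p,d=viewer.camera(name); i=viewer.camera_info(name)
    v,u=np.mgrid[0:400,0:640]
    c=np.stack([(u-i['cx'])/i['fx']*d,(v-i['cy'])/i['fy']*d,d],-1)
    w=(c-np.array(i['t']))@np.array(i['R'])
    w[d<=0]=np.nan
    return p,w
E
python3 - <<'E'
from h import *
for c in('top','side'):
    p,w=cloud(c); cv2.imwrite(f'pics/{c}1.png',p); np.save(f'{c}.npy',w)
    for t in['tall_cone','short_cone','long_tube','squat_tube','pin_1','scissors','bead_jar']:
        for r in nets.silhouettes(c,t)[:5]:
            q=w[r['region']];q=q[~np.isnan(q[:,0])]
            if len(q):
                z=np.nanpercentile(q[:,2],95);k=q[q[:,2]>z-.006]
                print(c,t,round(r['confidence'],2),np.array(r['extent']).round(),'z',z.round(3),'top mid',((k.max(0)+k.min(0))/2).round(3),'ext',np.ptp(k,axis=0).round(3))
print(ctrl.get_obs())
E
```

```text
top tall_cone 0.94 [313. 199. 346. 226.] z 0.136 top mid [ 0.486 -0.     0.135] ext [0.037 0.038 0.009]
top tall_cone 0.47 [248. 130. 271. 152.] z 0.033 top mid [0.631 0.149 0.044] ext [0.007 0.007 0.034]
top short_cone 0.76 [210. 209. 236. 237.] z 0.102 top mid [0.467 0.215 0.1  ] ext [0.032 0.034 0.009]
top long_tube 0.85 [276. 196. 302. 224.] z 0.122 top mid [0.485 0.077 0.12 ] ext [0.045 0.044 0.009]
top squat_tube 0.9 [236. 198. 268. 229.] z 0.084 top mid [0.479 0.148 0.082] ext [0.056 0.058 0.008]
top pin_1 0.9 [285. 127. 307. 147.] z 0.034 top mid [0.642 0.075 0.045] ext [0.007 0.008 0.033]
top pin_1 0.82 [352. 120. 377. 143.] z 0.041 top mid [ 0.661 -0.071  0.048] ext [0.008 0.007 0.025]
top pin_1 0.78 [245. 130. 272. 155.] z 0.035 top mid [0.631 0.149 0.048] ext [0.007 0.007 0.026]
top pin_1 0.56 [318. 124. 346. 149.] z 0.025 top mid [0.644 0.    0.041] ext [0.021 0.011 0.044]
top scissors 0.81 [269. 164. 330. 188.] z 0.009 top mid [0.564 0.064 0.008] ext [0.055 0.135 0.009]
top bead_jar 0.55 [199. 134. 223. 161.] z 0.06 top mid [0.612 0.246 0.058] ext [0.042 0.042 0.008]
si
[... 1052 characters left out ...]
mid [0.611 0.247 0.056] ext [0.04  0.041 0.007]
{'time_s': 0.8, 'qpos': array([-1.23158869e+00,  2.99872646e-01,  1.52100862e+00,  4.90760926e-06,
        1.32072863e+00, -6.65816186e-02]), 'joint_vel': array([ 0.00122234, -0.00033273,  0.00096301,  0.00281361,  0.00091123,
       -0.0005689 ]), 'tau': array([ 2.77594854e-04, -5.31619692e+01, -3.52897096e+01,  7.09135691e-02,
        2.13217875e-02,  1.45997450e-05]), 'ee_pos': array([ 0.21711013, -0.50531228,  0.20545694]), 'eef_rot': array([-3.14158676e+00,  1.68878296e-05, -1.16500828e+00]), 'force': array([-0.37745057, -1.63262935, -0.40000987]), 'moment': array([-0.03635886,  0.03993436, -0.04336057]), 'grip_width': 0.09408729857634918}
```

View pics/top1.png

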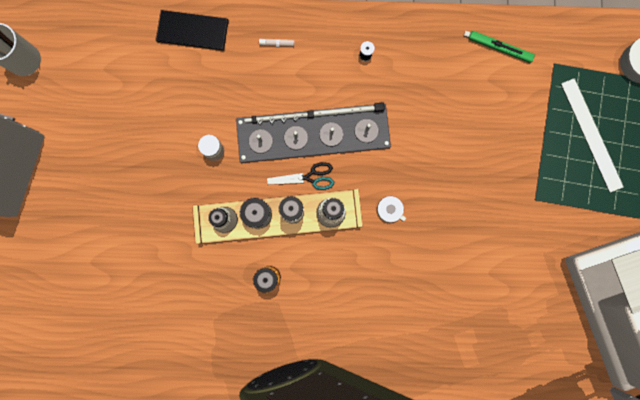

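View pics/side1.png

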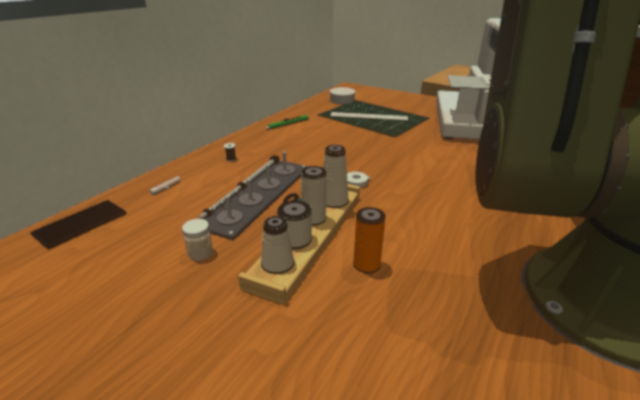

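The top view shows the rack at pixels (195–360, 190–243), with short, squat, long and tall left to right, and the stand's pins at (260,140), (296,137), (331,133) and (367,130). The side view shows the orange look-alike at (369,240), off the rack. Both cameras agree to a few mm, and the heights match the given sizes.

I'll start with tall_cone at (.487, 0), which goes to the rightmost pin at (.661, -.071). The jaws go across the row, at yaw 0.135.

carry_out(commands=[-1,2.2,4.2,0.5,0,0,0.11,-1,4.4,8.4,1,0,0,0.22,-1,6.6,12.6,1.5,0,0,0.33,-1,8.8,16.8,2,0,0,0.44,-1,11,21,2,0,0,0.55,-1,13.2,25.2,2,0,0,0.66,-1,15.4,29.4,2,0,0,0.77,-1,17.6,33.6,2,0,0,0.88,-1,20,37.8,2,0,0,0.99,-1,22.4,42,2,0,0,1.1,-1,24.8,46,2,0,0,1.2,-1,27,50.5,2,0,0,1.3], force=30)

```text
time_s: 1.8
ee_pos: [0.4529, -0.0631, 0.2257]
eef_rot: [3.141, -0.001, 0.14]
force: [0.5, -1.0, 0.4]
grip_width: 0.0941
```

carry_out(commands=[-1,3.4,6.3,0,0,0,0,-1,3.4,6.3,0,0,0,0,-1,3.4,6.3,0,0,0,0,-1,3.4,6.3,0,0,0,0,-1,3.4,6.3,-3,0,0,0,-1,3.4,6.3,-6,0,0,0,-1,3.4,6.3,-8.5,0,0,0,-1,3.4,6.3,-11,0,0,0,-1,3.4,6.3,-12.9,0,0,0,-1,3.4,6.3,-12.9,0,0,0,-1,3.4,6.3,-12.9,0,0,0,-1,3.4,6.3,-12.9,0,0,0])

```text
time_s: 2.8
ee_pos: [0.4874, -0.0008, 0.0982]
eef_rot: [3.141, -0.002, 0.139]
force: [-0.0, -0.9, 0.0]
grip_width: 0.0942
```

carry_out(commands=[1,0,0,0,0,0,0,1,0,0,0,0,0,0,1,0,0,0,0,0,0,1,0,0,0,0,0,0,1,0,0,0,0,0,0,1,0,0,0,0,0,0,1,0,0,0,0,0,0,1,0,0,0,0,0,0])

```text
time_s: 3.47
ee_pos: [0.4874, -0.0007, 0.0982]
eef_rot: [3.141, -0.002, 0.139]
force: [-0.0, 0.2, -0.2]
grip_width: 0.0441
```

carry_out(commands=[1,0,0,0.5,0,0,0,1,0,0,1.5,0,0,0,1,0,0,3,0,0,0,1,0,0,4.5,0,0,0,1,0,0,6,0,0,0,1,0,0,7.5,0,0,0,1,0,0,7.5,0,0,0,1,0,0,7.5,0,0,0])

```text
time_s: 4.13
ee_pos: [0.4876, -0.0007, 0.1738]
eef_rot: [3.141, -0.004, 0.139]
force: [-0.8, 0.1, -1.9]
grip_width: 0.0433
```

carry_out(commands=[1,2,0,0,0,0,0,1,4,0,0,0,0,0,1,6.5,-1,0,0,0,0,1,9,-2.5,0,0,0,0,1,11.5,-4,0,0,0,0,1,14,-5.5,0,0,0,0,1,16,-6.5,0,0,0,0,1,17.3,-7,0,0,0,0,1,17.3,-7,0,0,0,0,1,17.3,-7,0,0,0,0,1,17.3,-7,0,0,0,0])

```text
time_s: 5.05
ee_pos: [0.6599, -0.0703, 0.173]
eef_rot: [3.141, -0.003, 0.14]
force: [0.3, -0.3, -0.6]
grip_width: 0.0431
```

```bash
cat > look.py <<'E'
from h import *
import sys
t,n=sys.argv[1],sys.argv[2]
for c in('side','top'):
    p,w=cloud(c); x0,y0=((180,100) if c=='side' else (190,90))
    cv2.imwrite(f'pics/{c}{n}.png',cv2.resize(p[y0:y0+190,x0:x0+250],None,fx=3,fy=3))
    for r in nets.silhouettes(c,t)[:2]:
        q=w[r['region']];q=q[~np.isnan(q[:,0])]
        print(c,round(r['confidence'],2),r['extent'],'lo/hi',np.percentile(q,[3,97],axis=0).round(3).tolist())
E
python3 look.py tall_cone 2
```

```text
side 0.9 [271.2, 84.5, 295.7, 145.0] lo/hi [[0.632, -0.079, 0.098], [0.673, -0.043, 0.21]]
top 0.23 [285.1, 128.4, 308.9, 147.7] lo/hi [[0.62, 0.055, 0.01], [0.661, 0.097, 0.056]]
```

View pics/side2.png

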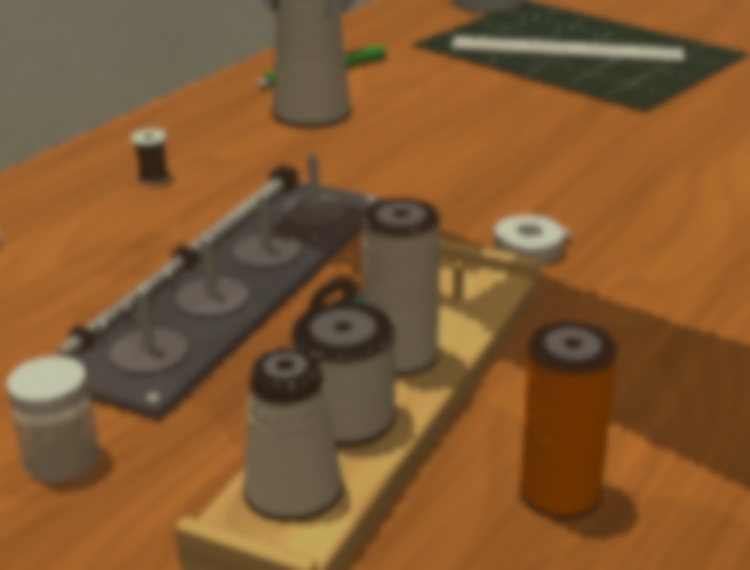

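The tall cone is held upright at crop (312,70), above the far-right pin at (312,165). Its foot is at about 0.095, so I lower it 8.1 cm.

carry_out(commands=[1,0.1,-0.1,-1.5,0,0,0,1,0.1,-0.1,-3,0,0,0,1,0.1,-0.1,-4.5,0,0,0,1,0.1,-0.1,-6,0,0,0,1,0.1,-0.1,-7,0,0,0,1,0.1,-0.1,-7.7,0,0,0,1,0.1,-0.1,-8,0,0,0,1,0.1,-0.1,-8.1,0,0,0,1,0.1,-0.1,-8.1,0,0,0,1,0.1,-0.1,-8.1,0,0,0])

```text
time_s: 6.08
ee_pos: [0.6616, -0.0714, 0.094]
eef_rot: [3.14, -0.005, 0.14]
force: [0.5, -0.2, -1.0]
grip_width: 0.0434
```

carry_out(commands=[1,0,0,-0.2,0,0,0,1,0,0,-0.2,0,0,0,-1,0,0,-0.2,0,0,0,-1,0,0,-0.2,0,0,0,-1,0,0,-0.2,0,0,0,-1,0,0,-0.2,0,0,0,-1,0,0,-0.2,0,0,0,-1,0,0,-0.2,0,0,0])

```text
time_s: 6.75
ee_pos: [0.6616, -0.0714, 0.092]
eef_rot: [3.14, -0.005, 0.14]
force: [-1.4, 0.3, 0.4]
grip_width: 0.0797
```

carry_out(commands=[-1,0,0,2,0,0,0,-1,0,0,4,0,0,0,-1,0,0,6.5,0,0,0,-1,0,0,9,0,0,0,-1,-2,2,10,0,0,0,-1,-5,4.5,10,0,0,0,-1,-8,7,10,0,0,0,-1,-11,9.5,10,0,0,0,-1,-14,12,10,0,0,0,-1,-17.6,14.8,10,0,0,0,-1,-17.6,14.8,10,0,0,0,-1,-17.6,14.8,10,0,0,0])

```text
time_s: 7.75
ee_pos: [0.4847, 0.0777, 0.1928]
eef_rot: [3.14, -0.007, 0.142]
force: [0.2, 1.0, 0.6]
grip_width: 0.094
```

```bash
python3 look.py tall_cone 3
```

```text
side 0.88 [271.6, 122.0, 296.1, 175.4] lo/hi [[0.634, -0.084, 0.014], [0.679, -0.044, 0.128]]
top 0.65 [351.7, 105.8, 387.6, 145.4] lo/hi [[0.633, -0.091, 0.016], [0.675, -0.045, 0.13]]
```

Tall is seated: its foot is at .014 and its top at .129. Next is the long tube.

carry_out(commands=[-1,0,0,-2,0,0,0,-1,0,0,-4,0,0,0,-1,0,0,-6,0,0,0,-1,0,0,-8,0,0,0,-1,0,0,-10,0,0,0,-1,0,0,-11.2,0,0,0,-1,0,0,-11.2,0,0,0,1,0,0,-11.2,0,0,0,1,0,0,-11.2,0,0,0,1,0,0,-11.2,0,0,0,1,0,0,-11.2,0,0,0,1,0,0,-11.2,0,0,0])

```text
time_s: 8.95
ee_pos: [0.4868, 0.0759, 0.0805]
eef_rot: [3.14, -0.007, 0.139]
force: [-0.1, -0.2, -1.1]
grip_width: 0.0643
```

carry_out(commands=[1,0,0,0,0,0,0,1,0,0,0,0,0,0,1,0,0,0,0,0,0,1,0,0,0,0,0,0])

```text
time_s: 9.28
ee_pos: [0.4868, 0.0759, 0.0806]
eef_rot: [3.14, -0.007, 0.139]
force: [-0.1, 0.4, 0.9]
grip_width: 0.0457
```

carry_out(commands=[1,0,0,0.5,0,0,0,1,0,0,1.5,0,0,0,1,0,0,3,0,0,0,1,0,0,4.5,0,0,0,1,0,0,6,0,0,0,1,0,0,7.5,0,0,0,1,0,0,7.5,0,0,0,1,0,0,7.5,0,0,0])

```text
time_s: 9.95
ee_pos: [0.487, 0.0759, 0.1563]
eef_rot: [3.14, -0.008, 0.139]
force: [0.0, -0.3, -0.8]
grip_width: 0.0455
```

carry_out(commands=[1,2,0,0,0,0,0,1,4,0,0,0,0,0,1,6.5,-1,0,0,0,0,1,9,-2.5,0,0,0,0,1,11.5,-4,0,0,0,0,1,13.5,-5.5,0,0,0,0,1,15,-6.7,0,0,0,0,1,16.4,-7.3,0,0,0,0,1,16.4,-7.3,0,0,0,0,1,16.4,-7.3,0,0,0,0,1,16.4,-7.3,0,0,0,0])

```text
time_s: 10.87
ee_pos: [0.6503, 0.0034, 0.1555]
eef_rot: [3.14, -0.007, 0.139]
force: [-0.6, -0.2, -0.6]
grip_width: 0.0455
```

carry_out(commands=[1,0,0,-1.5,0,0,0,1,0,0,-3,0,0,0,1,0,0,-4.5,0,0,0,1,0,0,-6,0,0,0,1,0,0,-7,0,0,0,1,0,0,-7.7,0,0,0,1,0,0,-8,0,0,0,1,0,0,-8.1,0,0,0,1,0,0,-8.1,0,0,0,1,0,0,-8.1,0,0,0])

```text
time_s: 11.7
ee_pos: [0.6506, 0.0034, 0.0753]
eef_rot: [3.14, -0.008, 0.139]
force: [1.2, 0.2, 0.1]
grip_width: 0.0458
```

carry_out(commands=[1,0,0,-0.1,0,0,0,-1,0,0,-0.1,0,0,0,-1,0,0,-0.1,0,0,0,-1,0,0,-0.1,0,0,0,-1,0,0,-0.1,0,0,0,-1,0,0,-0.1,0,0,0,-1,0,0,-0.1,0,0,0])

```text
time_s: 12.28
ee_pos: [0.6506, 0.0033, 0.0743]
eef_rot: [3.14, -0.008, 0.139]
force: [0.9, 0.1, -0.2]
grip_width: 0.082
```

carry_out(commands=[-1,0,0,2,0,0,0,-1,0,0,4,0,0,0,-1,0,0,6.5,0,0,0,-1,0,0,9,0,0,0,-1,-2,2,10,0,0,0,-1,-5,4.5,10,0,0,0,-1,-8,7,10,0,0,0,-1,-11,9.5,10,0,0,0,-1,-14,12,10,0,0,0,-1,-17.2,14.5,10,0,0,0,-1,-17.2,14.5,10,0,0,0,-1,-17.2,14.5,10,0,0,0])

```text
time_s: 13.28
ee_pos: [0.4779, 0.1494, 0.1749]
eef_rot: [3.14, -0.009, 0.142]
force: [0.8, 0.9, 0.5]
grip_width: 0.0939
```

```bash
python3 look.py long_tube 4
```

```text
side 0.9 [350.0, 209.4, 382.0, 275.7] lo/hi [[0.331, 0.104, 0.001], [0.371, 0.143, 0.1]]
side 0.61 [257.1, 138.6, 282.9, 185.1] lo/hi [[0.627, -0.011, 0.017], [0.662, 0.028, 0.114]]
top 0.84 [317.7, 113.3, 340.6, 145.7] lo/hi [[0.627, -0.015, 0.016], [0.669, 0.027, 0.116]]
```

View pics/side4.png

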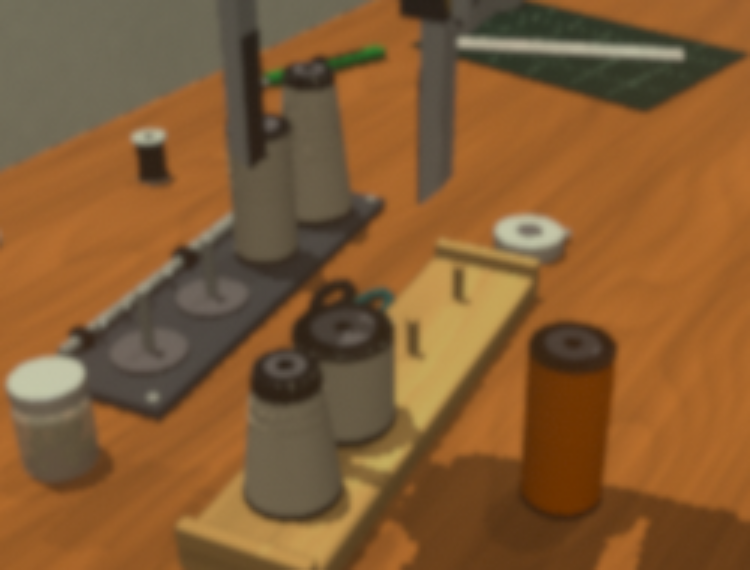

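Long and tall both stand on their discs at crop (265,250) and (315,210). Squat is next, at crop (345,370).

carry_out(commands=[-1,0,-0.1,-3,0,0,0,-1,0,-0.1,-6,0,0,0,-1,0,-0.1,-9,0,0,0,-1,0,-0.1,-11.5,0,0,0,-1,0,-0.1,-13.3,0,0,0,-1,0,-0.1,-13.3,0,0,0,-1,0,-0.1,-13.3,0,0,0,1,0,-0.1,-13.3,0,0,0,1,0,-0.1,-13.3,0,0,0,1,0,-0.1,-13.3,0,0,0,1,0,-0.1,-13.3,0,0,0,1,0,-0.1,-13.3,0,0,0])

```text
time_s: 14.48
ee_pos: [0.4797, 0.1468, 0.0417]
eef_rot: [3.14, -0.009, 0.138]
force: [-0.6, -0.3, -0.9]
grip_width: 0.0642
```

carry_out(commands=[1,0,0,0,0,0,0,1,0,0,0,0,0,0,1,0,0,0,0,0,0])

```text
time_s: 14.73
ee_pos: [0.4798, 0.1468, 0.0419]
eef_rot: [3.14, -0.01, 0.138]
force: [0.2, 0.4, 0.5]
grip_width: 0.0574
```

carry_out(commands=[1,0,0,0.5,0,0,0,1,0,0,1.5,0,0,0,1,0,0,3,0,0,0,1,0,0,4.5,0,0,0,1,0,0,6,0,0,0,1,0,0,7.5,0,0,0,1,0,0,7.5,0,0,0,1,0,0,7.5,0,0,0])

```text
time_s: 15.4
ee_pos: [0.4801, 0.1469, 0.1176]
eef_rot: [3.14, -0.011, 0.138]
force: [0.9, 0.2, -0.9]
grip_width: 0.0575
```

Now to pin (.642, .075): dx 16.2, dy -7.2, then down 8.2 (foot at .014 when TCP is at .0358).

carry_out(commands=[1,2,0,0,0,0,0,1,4,0,0,0,0,0,1,6.5,-1,0,0,0,0,1,9,-2.5,0,0,0,0,1,11.5,-4,0,0,0,0,1,13.5,-5.5,0,0,0,0,1,15,-6.7,0,0,0,0,1,16.2,-7.2,0,0,0,0,1,16.2,-7.2,0,0,0,0,1,16.2,-7.2,0,0,0,0,1,16.2,-7.2,0,0,0,0])

```text
time_s: 16.32
ee_pos: [0.6412, 0.0753, 0.1168]
eef_rot: [3.14, -0.01, 0.138]
force: [-0.1, -0.2, -0.6]
grip_width: 0.0576
```

carry_out(commands=[1,0,0,-1.5,0,0,0,1,0,0,-3,0,0,0,1,0,0,-4.5,0,0,0,1,0,0,-6,0,0,0,1,0,0,-7,0,0,0,1,0,0,-7.7,0,0,0,1,0,0,-8,0,0,0,1,0,0,-8.1,0,0,0,1,0,0,-8.1,0,0,0,1,0,0,-8.1,0,0,0])

```text
time_s: 17.15
ee_pos: [0.6415, 0.0754, 0.0365]
eef_rot: [3.14, -0.011, 0.139]
force: [-0.0, 0.7, -0.4]
grip_width: 0.0576
```

carry_out(commands=[1,0,0,-0.1,0,0,0,-1,0,0,-0.1,0,0,0,-1,0,0,-0.1,0,0,0,-1,0,0,-0.1,0,0,0,-1,0,0,-0.1,0,0,0,-1,0,0,-0.1,0,0,0,-1,0,0,-0.1,0,0,0])

```text
time_s: 17.73
ee_pos: [0.6415, 0.0754, 0.0356]
eef_rot: [3.14, -0.011, 0.139]
force: [0.5, 0.7, -0.0]
grip_width: 0.0928
```

carry_out(commands=[-1,0,0,2,0,0,0,-1,0,0,5,0,0,0,-1,0,0,8,0,0,0,-1,0,0,11,0,0,0,-1,-2,2,12.5,0,0,0,-1,-5,4.5,12.5,0,0,0,-1,-8,7,12.5,0,0,0,-1,-11,9.5,12.5,0,0,0,-1,-14,12,12.5,0,0,0,-1,-17.5,14,12.5,0,0,0,-1,-17.5,14,12.5,0,0,0,-1,-17.5,14,12.5,0,0,0])

```text
time_s: 18.73
ee_pos: [0.4657, 0.2164, 0.1612]
eef_rot: [3.14, -0.012, 0.141]
force: [0.7, -0.2, 0.3]
grip_width: 0.094
```

```bash
python3 look.py squat_tube 5;python3 look.py short_cone 6
```

```text
side 0.63 [237.1, 166.9, 266.4, 208.4] lo/hi [[0.612, 0.056, 0.014], [0.656, 0.105, 0.076]]
side 0.4 [258.9, 213.3, 293.4, 277.4] lo/hi [[0.443, 0.206, 0.023], [0.479, 0.24, 0.1]]
top 0.9 [276.3, 116.7, 309.8, 150.9] lo/hi [[0.611, 0.051, 0.023], [0.664, 0.102, 0.078]]
side 0.77 [260.6, 213.5, 294.1, 279.1] lo/hi [[0.443, 0.203, 0.02], [0.479, 0.24, 0.1]]
side 0.5 [236.7, 165.2, 265.2, 207.5] lo/hi [[0.612, 0.059, 0.015], [0.652, 0.105, 0.076]]
top 0.6 [220.4, 207.5, 236.7, 234.5] lo/hi [[0.446, 0.19, 0.021], [0.488, 0.209, 0.101]]
```

Squat is seated. Short is next, to TCP z .061.

carry_out(commands=[-1,0.1,-0.1,-2,0,0,0,-1,0.1,-0.1,-4,0,0,0,-1,0.1,-0.1,-6,0,0,0,-1,0.1,-0.1,-8,0,0,0,-1,0.1,-0.1,-10,0,0,0,-1,0.1,-0.1,-10,0,0,0,-1,0.1,-0.1,-10,0,0,0,1,0.1,-0.1,-10,0,0,0,1,0.1,-0.1,-10,0,0,0,1,0.1,-0.1,-10,0,0,0,1,0.1,-0.1,-10,0,0,0,1,0.1,-0.1,-10,0,0,0])

```text
time_s: 20.13
ee_pos: [0.4682, 0.214, 0.0609]
eef_rot: [3.14, -0.011, 0.138]
force: [0.2, 0.5, 0.3]
grip_width: 0.0637
```

carry_out(commands=[1,0,0,0,0,0,0,1,0,0,0,0,0,0,1,0,0,0,0,0,0,1,0,0,0,0,0,0,1,0,0,0,0,0,0])

```text
time_s: 20.55
ee_pos: [0.4682, 0.214, 0.0609]
eef_rot: [3.14, -0.011, 0.138]
force: [-0.2, -0.8, 0.9]
grip_width: 0.0431
```

carry_out(commands=[1,0,0,0.5,0,0,0,1,0,0,1.5,0,0,0,1,0,0,3,0,0,0,1,0,0,4.5,0,0,0,1,0,0,6,0,0,0,1,0,0,7.5,0,0,0,1,0,0,7.5,0,0,0,1,0,0,7.5,0,0,0])

```text
time_s: 21.22
ee_pos: [0.4684, 0.2141, 0.1367]
eef_rot: [3.141, -0.013, 0.138]
force: [0.6, -0.1, -1.0]
grip_width: 0.0433
```

carry_out(commands=[1,2,0,0,0,0,0,1,4,0,0,0,0,0,1,6.5,-1,0,0,0,0,1,9,-2.5,0,0,0,0,1,11.5,-4,0,0,0,0,1,13.5,-5.5,0,0,0,0,1,15,-6.2,0,0,0,0,1,16.3,-6.5,0,0,0,0,1,16.3,-6.5,0,0,0,0,1,16.3,-6.5,0,0,0,0,1,16.3,-6.5,0,0,0,0])

```text
time_s: 22.13
ee_pos: [0.6306, 0.1495, 0.1359]
eef_rot: [3.141, -0.012, 0.138]
force: [0.3, 0.0, -0.9]
grip_width: 0.0432
```

```bash
python3 look.py short_cone 7
```

```text
side 0.98 [209.4, 134.1, 240.8, 191.0] lo/hi [[0.604, 0.137, 0.095], [0.642, 0.175, 0.175]]
side 0.49 [216.6, 199.5, 240.1, 226.0] lo/hi [[0.61, 0.125, 0.01], [0.657, 0.171, 0.055]]
```

View pics/side7.png

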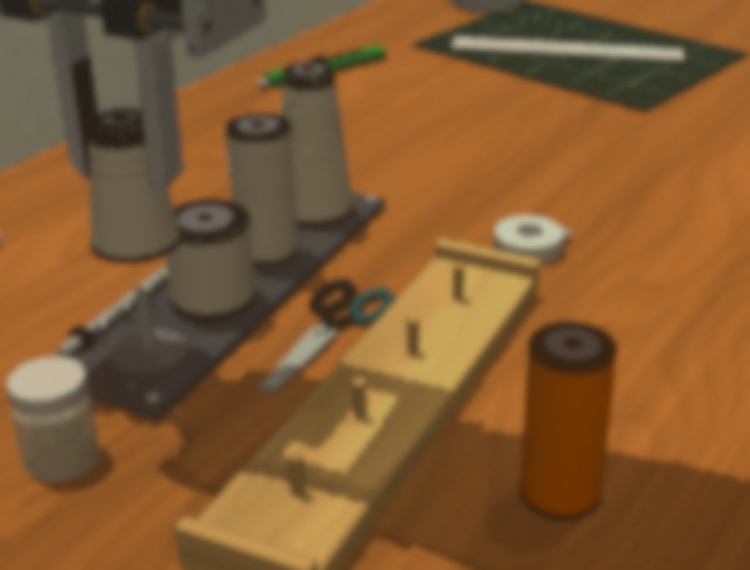

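Short is upright at crop (135,190), above the last pin at (148,320). I lower it 8.1 cm, release, then rise.

carry_out(commands=[1,0,0,-1.5,0,0,0,1,0,0,-3,0,0,0,1,0,0,-4.5,0,0,0,1,0,0,-6,0,0,0,1,0,0,-7,0,0,0,1,0,0,-7.7,0,0,0,1,0,0,-8,0,0,0,1,0,0,-8.1,0,0,0,1,0,0,-8.1,0,0,0,1,0,0,-8.1,0,0,0])

```text
time_s: 23.17
ee_pos: [0.6313, 0.1496, 0.0566]
eef_rot: [3.141, -0.014, 0.138]
force: [0.7, -0.2, -0.7]
grip_width: 0.0432
```

carry_out(commands=[1,0,0,-0.1,0,0,0,-1,0,0,-0.1,0,0,0,-1,0,0,-0.1,0,0,0,-1,0,0,-0.1,0,0,0,-1,0,0,-0.1,0,0,0,-1,0,0,-0.1,0,0,0,-1,0,0,-0.1,0,0,0])

```text
time_s: 23.75
ee_pos: [0.6314, 0.1497, 0.0557]
eef_rot: [3.141, -0.014, 0.138]
force: [0.3, -0.3, 0.4]
grip_width: 0.0795
```

carry_out(commands=[-1,0,0,2,0,0,0,-1,0,0,4,0,0,0,-1,0,0,7,0,0,0,-1,0,0,10,0,0,0,-1,0,0,13,0,0,0,-1,-3,0,15,0,0,0,-1,-7,0,15,0,0,0,-1,-11,0,15,0,0,0,-1,-15,0,15,0,0,0,-1,-18,0,15,0,0,0,-1,-18,0,15,0,0,0,-1,-18,0,15,0,0,0])

```text
time_s: 24.75
ee_pos: [0.4509, 0.1498, 0.2065]
eef_rot: [3.141, -0.016, 0.139]
force: [0.7, 0.1, 0.2]
grip_width: 0.0939
```

```bash
for t in tall_cone long_tube squat_tube short_cone; do echo $t; python3 look.py $t 8; done
```

```text
tall_cone
side 0.65 [278.0, 120.8, 298.2, 174.5] lo/hi [[0.634, -0.084, 0.015], [0.661, -0.045, 0.128]]
top 0.9 [348.4, 108.0, 387.0, 145.4] lo/hi [[0.634, -0.091, 0.017], [0.676, -0.045, 0.129]]
long_tube
side 0.92 [352.1, 207.2, 384.6, 273.8] lo/hi [[0.331, 0.106, 0.004], [0.371, 0.144, 0.1]]
side 0.66 [253.3, 138.0, 279.3, 186.4] lo/hi [[0.627, -0.006, 0.019], [0.663, 0.027, 0.114]]
top 0.72 [318.1, 113.0, 341.7, 147.1] lo/hi [[0.627, -0.016, 0.02], [0.668, 0.026, 0.116]]
top 0.52 [275.5, 267.8, 278.9, 282.7] lo/hi [[0.352, 0.098, 0.007], [0.368, 0.105, 0.1]]
squat_tube
side 0.9 [236.1, 166.2, 264.2, 207.6] lo/hi [[0.612, 0.056, 0.015], [0.661, 0.105, 0.076]]
top 0.69 [278.1, 119.1, 307.9, 151.7] lo/hi [[0.612, 0.052, 0.03], [0.664, 0.101, 0.078]]
short_cone
side 0.91 [216.0, 175.2, 245.1, 231.5] lo/hi [[0.606, 0.113, 0.013], [0.643, 0.175, 0.094]]
side 0.26 [183.5, 220.8, 213.1, 262.2] lo/hi [[0.591, 0.232, 0.001], [0.628, 0.267, 0.058]]
top 0.61 [250.0, 126.0, 271.3, 159.3] lo/hi [[0.605, 0.127, 0.013], [0.643, 0.169, 0.096]]
```

View pics/side8.png

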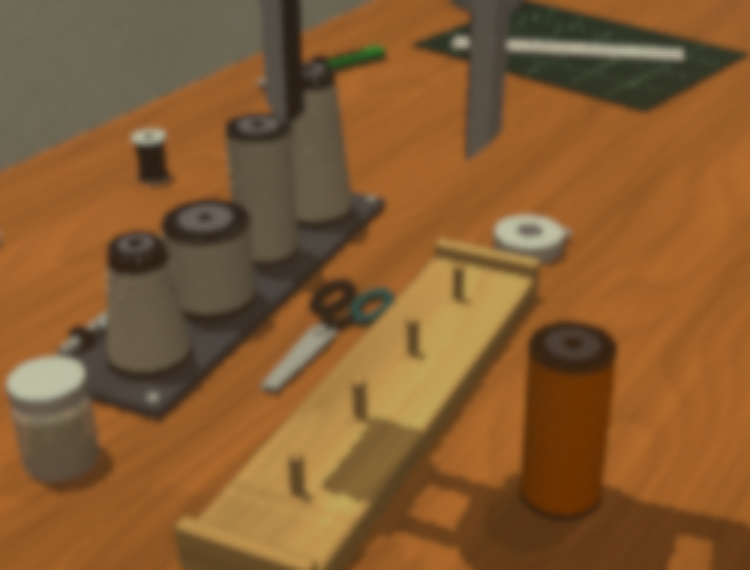

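View pics/top8.png

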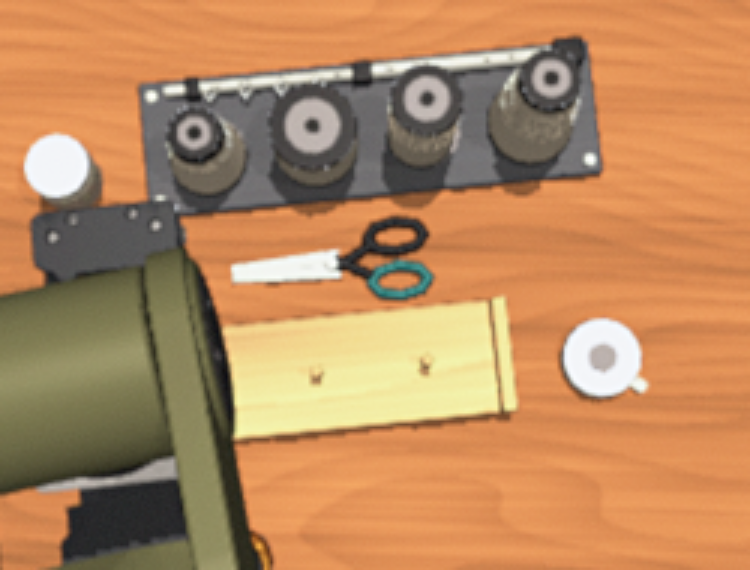

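Both views show all four spools upright on their discs in the order short, squat, long, tall. Their tops are at .094/.076/.114/.129, as expected. The scissors and jar are in place, and the gripper is clear.

```bash
python3 -c "
from station import ticket; print(ticket.hand_in())"
```

```text
the job is handed in; nothing more can be done
None
```

All four spools are on the steel stand, one per pin, in the order they had on the rack: short cone, squat tube, long tube, tall cone from left to right. I handed the job in at about 25 s on the robot's clock, out of the 93 s allowed. The hand-in gives no verdict.

- **Seating:** the tops measured 0.094, 0.076, 0.114 and 0.129 m (side camera), within about 1 mm of what fully seated spools should give. All four were released within about 2 mm of their measured pin positions, and they stand upright in both camera views.
- **Surroundings:** the scissors, the bead jar and the orange look-alike were not touched and look unmoved in the pictures. I did not re-measure their positions. The gripper was open and clear of everything at the end.
- **Disagreements:** the networks gave a few false matches, mostly low-confidence, such as a bare pin reported as a cone. One strong match for the long tube was the orange look-alike. I checked these against the pictures and ignored them. The gripper closed 1–4 mm wider on the cones than the width given 20 mm below the top, probably because the pads touch lower on the taper; it caused no problem.

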